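Put the clay paddle away in the tool drawer

ROBOT

A 6-joint arm with a two-finger parallel gripper is mounted at the origin on the work surface. World frame = base frame: x ahead of the robot, y to its left, z up, the work surface at z = 0. Lengths are in m, angles in degrees, forces in N, time in s.
With the tool pointing down it reaches from about 0.25 to 0.725 m from the base axis. Payload 9.7 kg.
Tool frame: the origin (TCP) lies midway between the tips of the shut fingers; the grasp point (between the pads) lies 19 mm behind it; z points along the fingers, y is the line along which they close (so a half turn about z gives the same grasp; the last joint's range is limited). The gripper opens to 85 mm and grips with 20 to 120 N. Pads are 22 mm wide; open, the fingers measure 114 mm over their backs; the gripper's body (76 mm by 85 mm) begins 54 mm behind the grasp point. The pads swing forward as they close: fully open they stand 13 mm farther back than shut.
Start: joints at [70.245, 4.979, 10.078, 95.1, 0, 90], TCP at [0.186, 0.518, 0.198] pointing down, gripper open.
Joint ranges: [-179.16, 179.16], [-48.56, 103.87], [-65.8, 70.77], [-126.05, 130.52], [-82.76, 87.17], [-180, 180]. Speed limits (degrees/s): [127.2, 127.2, 147.25, 180, 180, 180].

INTERFACE

Orientations are given as [roll, pitch, yaw] about the fixed x, y, z axes, in that order (R = Rz(yaw) Ry(pitch) Rx(roll)).
In Python, from workcell import bot gives the robot as it stands.
- The arm moves only by the shell command python3 -m crank 'ROWS' [FORCE]. ROWS is JSON, a list of rows, each an object with "gripper": the finger opening in mm, from 0 to 85.4; "travel": the shift along the tool's x, y, z in mm, a list of three; "twist": the turn, a rotation vector about the tool's x, y, z in rad, a list of three. In form: [{"gripper": gripper, "travel": [tx, ty, tz], "twist": [rx, ry, rz]}, ...]. A call has 1 to 12 rows; each row shifts and turns the commanded pose from where the row before left it, along the tool's axes as they then stand; what a row does not reach is not made up. A row lasts 1/8 s, in which the tool goes at most 62.5 mm and 10.7 degrees, less where a joint would pass 70% of its speed; a pose out of reach is approached as far as the arm can. A call is refused whole if a number of a shift passes 62.5 or a number of a turn 0.188, either way. A call with a gripper value outside its range is refused whole. The fingers move at their own pace and stop on an object; FORCE is the grip in N (left out, the last holds). Time passes only in rows, so rows that do not move let the fingers close. It gives the time, the measured TCP pose, the force, the opening and the grip force at its end, in the units of the state.
- bot.get_obs(): the state, without advancing time (a new reading comes with each control period).
- bot.camera(name): name is "scene" or "top" or "wrist"; returns the picture (420x560x3 uint8, red, green, blue); there is no depth.
- bot.calibration(name): a dict with "vfov" (degrees; the focal length in pixels is half the picture's height over the tangent of half this angle, whatever the lens; pixels are square), "cx", "cy" (the principal point, pixels), "camera_from_world" (4x4, takes a point from world to camera coordinates). Camera axes: x right, y down, z forward; pixel columns grow to the right and rows downward; lengths in m; the calibration is good to about 2 mm. A picture is of the moment at which its call begins: read the wrist's pose just before it. calibration takes no time and is no camera call; for the wrist camera it gives the pose at the moment of the call.
- bot.job_done(): hands the job in; it is judged then, once.
The state is a dict: "time": time; "q": joint angles; "qd": joint speeds; "joint_efforts": joint torques, N m; "ee_pos": TCP position; "tcp_rot": TCP orientation; "wrist_force": force on the tool from outside, world axes, zero at the start; "torque": the same for the moment, N m; "opening": finger opening in m; "grasp_force": force on a finger pad.
Only numpy, scipy, OpenCV 4.12 (cv2) and the standard library are available. Lean on these libraries where they do the work, as an engineer would, in place of code of your own. Each camera call takes 0.05 s, during which the arm holds its last target. There are 200 camera calls.

TASK

Put the wooden clay paddle away: pull the chest's drawer right out to its stop, lay the paddle flat inside by slipping one end in under the chest's top, let go of it, then push the drawer fully shut. Leave everything else on the table and on the chest where it is.

Things in the scene. Friction and masses are not known exactly. Their poses are not given: they have to be found in the camera images.
- paddle: Plain dark wood clay paddle (a flat bat), 200 mm long, 20 mm thick throughout, 65 to 115 g, lying on the table. Blade 115 x 46 mm (length x width) at its +x end, handle 85 x 24 mm at its -x end. Origin at mid-length, mid-width and mid-thickness; x runs along it from handle to blade, z up. It starts left or right of the chest with the blade pointing away from the robot, within 0.4 rad of straight ahead.
- chest: Small plywood tool chest fixed to the table, 155 mm wide (y), 270 mm deep (x), 100 mm high, with one drawer. Origin at the foot of its front face, in the middle; x points into the chest (away from the robot), y left, z up. Its top board is 12 mm thick, so its underside is 88 mm above the table and the drawer slides under it.
- drawer (a joint): How far the drawer is pulled out towards chest -x (m): 0 shut, 0.120 at its stop. It starts ajar, at 0.02 to 0.05. It slides with about 3 N of friction and stays where it is left. At the stop the opening between chest face and the inside of the drawer front is 120 mm long and 119 mm wide, so the paddle goes in only tilted, one end first under the chest's top.
- drawer_mid (a point): Centre of the drawer's inner floor, on its upper surface, 31 mm above the table; axes as the chest's. The inside is 235 mm long (x), 119 mm wide (y); side and back walls rise 48 mm over this floor, and the 12 mm thick drawer front 55 mm over it. The inner face of the front is 117.5 mm on the -x side of this point. The drawer is empty.
- handle (a point): Middle of the drawer's steel bar handle: a 10 mm round bar, 90 mm long along chest y, 66 mm above the table, its axis 40 mm in front of the drawer front's outer face. It moves with the drawer and can be pinched from above.
- knife: Bystander: dark wood modelling knife, 198 mm long, handle 20 mm wide and 14 mm thick with a thin 13 mm wide blade at +x, lying on the table on the side of the chest where the paddle is not. Origin near its middle.
- cup: Bystander: terracotta cup, 84 mm across, 90 mm high, beyond the paddle's places on the left. Origin under its foot.
- bowl: Bystander: terracotta bowl, 130 mm across, 55 mm high, on the right. Origin under its foot.
- jar: Bystander: white glaze jar, 70 mm across, 100 mm high, far right. Origin under its foot.
- scraper: Bystander: steel scraper, 100 x 60 mm, 14 mm high at its wooden back, far left. Origin at its middle.
- tile: Bystander: terracotta tile, 100 x 100 x 10 mm, near right. Origin at its centre.
- pinchpot: Bystander: small white pot, 64 mm across, 50 mm high, standing on the chest's top 125 to 150 mm behind its front face. Origin under its foot.
There are look-alikes about, which are no part of the job. What is shaped like the paddle but orange is not meant.

How it is judged (in metres and radians):
On the way, in this order (a step that is already met when the one before it is completed fails the run):
1. the drawer is pulled out to its stop (at least 112 mm) (value of joint drawer above 0.112 m), for 0.1 s.
2. the paddle lies flat on the drawer's floor, let go of (z of paddle in the frame of drawer_mid between 0.004 and 0.016 m and angle between the z axis of paddle and the z axis of drawer_mid, either way round below 0.1 rad and x of paddle in the frame of drawer_mid between -0.03 and 0.03 m and y of paddle in the frame of drawer_mid between -0.05 and 0.05 m and contact force between the fingers and paddle below 0.1 N), for 0.1 s.
At the end, for the whole second after the job is handed in: The drawer is shut to within 5 mm, with the paddle lying at rest inside it, flat on its floor (within 0.1 rad; its middle 4 to 16 mm over the floor, within 30 mm lengthwise and 50 mm sideways of the drawer's centre) (value of joint drawer below 0.005 m and z of paddle in the frame of drawer_mid between 0.004 and 0.016 m and angle between the z axis of paddle and the z axis of drawer_mid, either way round below 0.1 rad and x of paddle in the frame of drawer_mid between -0.03 and 0.03 m and y of paddle in the frame of drawer_mid between -0.05 and 0.05 m and linear speed of paddle below 0.02 m/s); the robot touches nothing.
It fails at once if a bystander is shifted by more than 25 mm (distance of any of knife, cup, bowl, jar, scraper, tile, pinchpot from where it was at the start of the episode above 0.025 m).
It also fails if it takes over 64 s, if anything falls off the work surface, if the arm or the gripper's body presses on something with over 40 N, if the wrist force passes 120 N, or if a joint passes its speed limit or range.

## Working session

There is one attempt and no reset: what is moved stays moved. The work goes in short steps, Python scripts to look and compute and a shell command to move; the robot and the scene stay as the last step left them, time stands still between calls to the robot, and variables do not carry over. Pictures are saved under pics/ and viewed, at most 10 in all, crops included, and the job is handed in when it is done.

```bash
mkdir -p pics; ls; cat > h.py <<'E'
import numpy as np,cv2
from workcell import bot
def K(c):
    f=210/np.tan(np.radians(c["vfov"]/2)); return f,c["cx"],c["cy"],np.array(c["camera_from_world"])
def ray(c,u,v):
    f,cx,cy,T=K(c); R=T[:3,:3]; o=-R.T@T[:3,3]; d=R.T@np.array([(u-cx)/f,(v-cy)/f,1]); return o,d/np.linalg.norm(d)
def onz(c,u,v,z):
    o,d=ray(c,u,v); return o+d*(z-o[2])/d[2]
def proj(c,p):
    f,cx,cy,T=K(c); q=T[:3,:3]@np.array(p)+T[:3,3]; return np.array([f*q[0]/q[2]+cx,f*q[1]/q[2]+cy])
def tri(c1,p1,c2,p2):
    o1,d1=ray(c1,*p1);o2,d2=ray(c2,*p2)
    s=np.linalg.lstsq(np.c_[d1,-d2],o2-o1,rcond=None)[0]
    a=o1+s[0]*d1;b=o2+s[1]*d2; return (a+b)/2,np.linalg.norm(a-b)
E
python3 - <<'E'
from h import *
for n in("top","scene"):
    im=bot.camera(n); cv2.imwrite(f"pics/{n}0.png",im[:,:,::-1]); c=bot.calibration(n); print(n,{k:c[k] for k in c})
print(bot.get_obs())
E
```

```text
pics
top {'vfov': 51.46841209916675, 'cx': 283.1130490859245, 'cy': 203.82577194684535, 'camera_from_world': array([[ 0.01843346, -0.9998111 , -0.00616242, -0.01303804],
       [-0.9840738 , -0.01705272, -0.17694058,  0.59174833],
       [ 0.17680207,  0.0093259 , -0.98420224,  1.55030935],
       [ 0.        ,  0.        ,  0.        ,  1.        ]])}
scene {'vfov': 47.530922879466225, 'cx': 283.39723906781404, 'cy': 198.65689325753482, 'camera_from_world': array([[ 0.10296371,  0.99457754,  0.0146283 , -0.04757996],
       [ 0.79557926, -0.07351738, -0.60137246, -0.38912741],
       [-0.59703611,  0.07355751, -0.79883489,  1.85768398],
       [ 0.        ,  0.        ,  0.        ,  1.        ]])}
{'time': 0.1, 'q': array([ 7.02450473e+01,  5.00951455e+00,  1.00386980e+01,  9.50974761e+01,
       -1.00412724e-03,  9.00000510e+01]), 'qd': array([ 0.00575786,  0.00072837,  0.0966984 , -0.26029889,  0.07909169,
       -0.02378108]), 'joint_efforts': array([-3.81922086e-05, -5.21561909e+01,  4.65653479e+01,  1.59500999e-02,
       -3.04511070e-05, -9.63065020e-06]), 'ee_pos': array([0.18582675, 0.51741325, 0.19783629]), 'tcp_rot': array([-1.79931707e+02,  1.00418733e-03,  1.60244997e+02]), 'wrist_force': array([ 0.4274886 ,  0.28064165, -0.88874078]), 'torque': array([-0.01660112, -0.00354617, -0.0023716 ]), 'grasp_force': 0.0, 'opening': 0.08541394236083712}
```

View pics/top0.png

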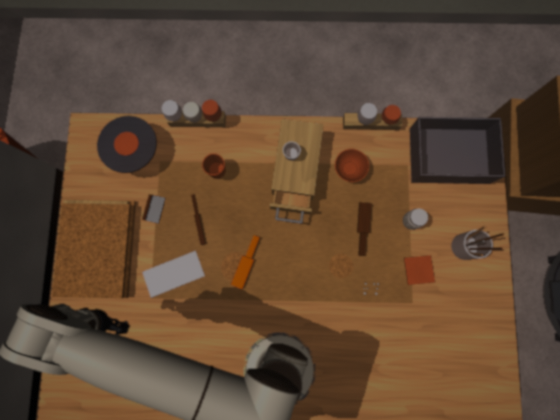

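View pics/scene0.png

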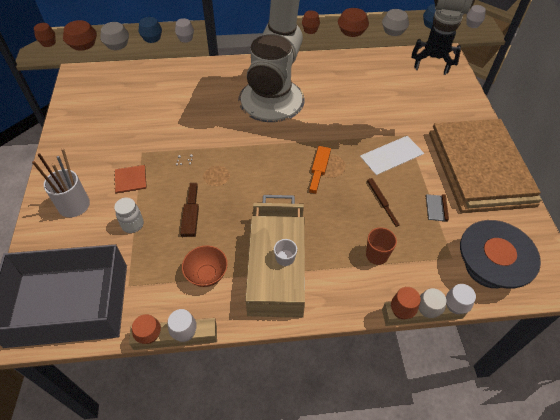

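The top view shows the paddle at about (364,228), with its blade up at (364,215) and its handle down at (363,245). The chest front is at about (292,200) and the bar handle at (289,220). The orange decoy is at (245,262). In the scene view the paddle is at (190,208) and the handle at (279,197).

```bash
python3 - <<'E'
from h import *
ct,cs=bot.calibration("top"),bot.calibration("scene")
t=cv2.imread("pics/top0.png");s=cv2.imread("pics/scene0.png")
def pad(im,x0,y0,x1,y1):
    r=im[y0:y1,x0:x1].astype(int); m=((r.sum(2)<150)).astype(np.uint8)
    n,l,st,ce=cv2.connectedComponentsWithStats(m); i=1+np.argmax(st[1:,4]); print(st[i],ce[i]+[x0,y0])
    pts=np.argwhere(l==i)[:,::-1]+[x0,y0]; return pts.astype(np.float32)
for im,c,b in((t,ct,(345,190,385,265)),(s,cs,(170,175,210,245))):
    p=pad(im,*b); w=np.array([onz(c,u,v,.018)[:2] for u,v in p],np.float32)
    r=cv2.minAreaRect(w); print("paddle",r, w.mean(0))
# chest corners scene/top rough
print("handle tri",tri(ct,(289,220),cs,(279,197)))
a=t[110:270,200:420];b=s[170:330,170:330]
cv2.imwrite("pics/crop0.png",np.hstack([cv2.resize(a,(440,400)) if 0 else cv2.resize(t[110:270,260:390],None,fx=3,fy=3),cv2.resize(s[185:345,200:330],None,fx=3,fy=3)]))
E
```

```text
[ 12  13  15  53 575] [363.79304348 225.59826087]
paddle ((0.5096110105514526, -0.30314990878105164), (0.049818526953458786, 0.19739402830600739), 85.29544067382812) [ 0.52131    -0.30396628]
[ 17   9  10  22 129] [192.13178295 194.29457364]
paddle ((0.45737892389297485, -0.29824259877204895), (0.0259257759898901, 0.08590562641620636), 85.35176086425781) [ 0.45717257 -0.29767346]
handle tri (array([ 0.53046131, -0.02342619,  0.06614736]), np.float64(0.0031761738435221384))
```

View pics/crop0.png

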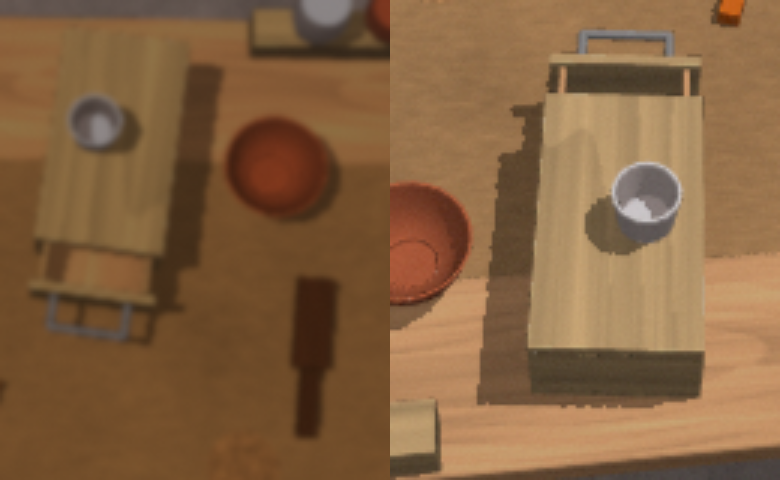

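Left crop: the chest's front top corners are at about (35,240) and (163,252), the handle bar at (47..127, 330..338), and the pinch pot at (96,122). Right crop: front corners (545,93) and (702,95), handle bar (580..674, 33).

```bash
python3 - <<'E'
from h import *
ct,cs=bot.calibration("top"),bot.calibration("scene")
T=lambda u,v:(u/3+260,v/3+110); S=lambda u,v:((u-390)/3+200,v/3+185)
for n,a,b in(("FL",(35,240),(702,95)),("FR",(163,252),(545,93)),("BL",(62,30),(703,352)),("BR",(190,40),(528,350)),
 ("hL",(47,328),(674,33)),("hR",(127,336),(580,33)),("drL",(30,285),(701,58)),("drR",(155,297),(550,56)),
 ("padTip",(316,278),None),("padEnd",(308,437),None)):
    if b is None: print(n,onz(ct,*T(*a),.02)); continue
    print(n,tri(ct,T(*a),cs,S(*b)),onz(ct,*T(*a),.1)[:2],onz(cs,*S(*b),.1)[:2])
E
```

```text
FL (array([0.63367353, 0.04047562, 0.09809579]), np.float64(0.0025892211590728235)) [0.63310759 0.03911837] [0.63507021 0.04150664]
FR (array([ 0.62051893, -0.11260344,  0.10318955]), np.float64(0.0025121734798430203)) [ 0.62108728 -0.11405969] [ 0.61842409 -0.11133444]
BL (array([0.90067454, 0.0101885 , 0.09259508]), np.float64(0.0038256182349379487)) [0.89806977 0.01194715] [0.90386727 0.00747052]
BR (array([ 0.88753768, -0.14436211,  0.10049487]), np.float64(0.0026194832898560542)) [ 0.88765687 -0.14571392] [ 0.88743692 -0.14306713]
hL (array([0.53194431, 0.02522162, 0.06732678]), np.float64(0.003808475926906814)) [0.52706259 0.02247652] [0.55670407 0.0231178 ]
hR (array([ 0.52368008, -0.07175999,  0.06828482]), np.float64(0.003095025318362145)) [ 0.51918784 -0.07216797] [ 0.54797295 -0.07149974]
drL (array([0.58084818, 0.04623146, 0.08705642]), np.float64(0.0038441045660119475)) [0.57832814 0.04380297] [0.5903555 0.0463066]
drR (array([ 0.56787942, -0.10438819,  0.09187639]), np.float64(0.0019260697889361656)) [ 0.56644352 -0.10488553] [ 0.57398254 -0.10353112]
padTip [ 0.60753194 -0.31059892  0.02      ]
padEnd [ 0.40940103 -0.29786595  0.02      ]
```

```bash
R='{"gripper":40,"travel":[-42,-33,0],"twist":[0,0,0]}'; python3 -m crank '[{"gripper":40,"travel":[-42,-33,0],"twist":[0,0,0]},{"gripper":40,"travel":[-42,-33,0],"twist":[0,0,0]},{"gripper":40,"travel":[-42,-33,0],"twist":[0,0,0]},{"gripper":40,"travel":[-42,-33,0],"twist":[0,0,0]},{"gripper":40,"travel":[-42,-33,0],"twist":[0,0,0]},{"gripper":40,"travel":[-42,-33,0],"twist":[0,0,0]},{"gripper":40,"travel":[-42,-33,0],"twist":[0,0,0]},{"gripper":40,"travel":[-42,-33,0],"twist":[0,0,0]},{"gripper":40,"travel":[-42,-33,0],"twist":[0,0,0]},{"gripper":40,"travel":[-42,-33,0],"twist":[0,0,0]},{"gripper":40,"travel":[-42,-33,0],"twist":[0,0,0]},{"gripper":40,"travel":[-42,-33,0],"twist":[0,0,0]}]'
python3 -m crank '[{"gripper":40,"travel":[0,0,0],"twist":[0,0,0.17]},{"gripper":40,"travel":[0,0,0],"twist":[0,0,0.17]},{"gripper":40,"travel":[0,0,0],"twist":[0,0,0.17]},{"gripper":40,"travel":[0,0,0],"twist":[0,0,0.17]},{"gripper":40,"travel":[0,0,0],"twist":[0,0,0.17]},{"gripper":40,"travel":[0,0,0],"twist":[0,0,0.17]},{"gripper":40,"travel":[0,0,0],"twist":[0,0,0.17]},{"gripper":40,"travel":[0,0,0],"twist":[0,0,0.145]},{"gripper":40,"travel":[0,0,0],"twist":[0,0,0]}]'
python3 - <<'E'
from h import *
c=bot.calibration("wrist"); im=bot.camera("wrist"); cv2.imwrite("pics/w1.png",im[:,:,::-1]); print(c)
for p in((.532,.021,.066),(.524,-.068,.066),(.528,-.0235,.066)): print(proj(c,p))
print(bot.get_obs()["q"])
E
```

```text
time: 1.6
ee_pos: [0.527, -0.0271, 0.1982]
tcp_rot: [180.0, -0.0, 160.2]
wrist_force: [0.8, 0.7, 0.2]
opening: 0.04
grasp_force: 0.0
time: 2.72
ee_pos: [0.5262, -0.0254, 0.1981]
tcp_rot: [-180.0, 0.0, 83.8]
wrist_force: [1.1, -0.5, -0.3]
opening: 0.04
grasp_force: 0.0
{'vfov': 63.06159894186742, 'cx': 279.93710640412957, 'cy': 209.39084093113976, 'camera_from_world': array([[ 0.99409745, -0.10848351, -0.00126168, -0.52569055],
       [-0.10248672, -0.94283349,  0.31711431, -0.01110991],
       [-0.03559123, -0.31511322, -0.94838648,  0.39244857],
       [ 0.        ,  0.        ,  0.        ,  1.        ]])}
[280.84578703 136.83903607]
[282.51999564 230.20654445]
[281.72012428 185.59920219]
[-2.76391065e+00  1.81816239e+00  6.73306828e+00  9.49451556e+01
  1.68832853e-04  9.32981392e+01]
```

View pics/w1.png

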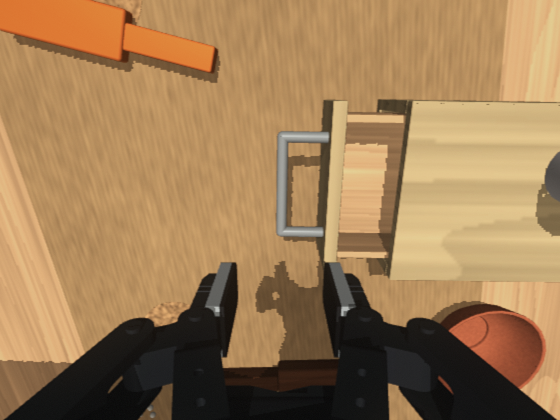

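The wrist view shows the bar handle at u≈282, v 136–233. It is parallel to the pads and where the prediction put it. Next: descend, pinch and pull.

```bash
python3 -m crank '[{"gripper":40,"travel":[0,1,40],"twist":[0,0,0]},{"gripper":40,"travel":[0,0,40],"twist":[0,0,0]},{"gripper":40,"travel":[0,0,40],"twist":[0,0,0]},{"gripper":40,"travel":[0,0,29],"twist":[0,0,0]},{"gripper":40,"travel":[0,0,0],"twist":[0,0,0]},{"gripper":0,"travel":[0,0,0],"twist":[0,0,0]},{"gripper":0,"travel":[0,0,0],"twist":[0,0,0]},{"gripper":0,"travel":[0,0,0],"twist":[0,0,0]},{"gripper":0,"travel":[0,0,0],"twist":[0,0,0]}]' 60
python3 -m crank '[{"gripper":0,"travel":[0,-8,0],"twist":[0,0,0]},{"gripper":0,"travel":[0,-10,0],"twist":[0,0,0]},{"gripper":0,"travel":[0,-10,0],"twist":[0,0,0]},{"gripper":0,"travel":[0,-10,0],"twist":[0,0,0]},{"gripper":0,"travel":[0,-10,0],"twist":[0,0,0]},{"gripper":0,"travel":[0,-10,0],"twist":[0,0,0]},{"gripper":0,"travel":[0,-8,0],"twist":[0,0,0]},{"gripper":0,"travel":[0,0,0],"twist":[0,0,0]}]'
```

```text
time: 3.9
ee_pos: [0.5276, -0.0256, 0.05]
tcp_rot: [180.0, -0.0, 83.8]
wrist_force: [-0.2, 1.2, -0.1]
opening: -0.0002
grasp_force: 0.0
time: 4.9
ee_pos: [0.4614, -0.0183, 0.0496]
tcp_rot: [180.0, -0.0, 83.8]
wrist_force: [0.2, 0.0, -0.3]
opening: 0.0
grasp_force: 0.0
```

The pinch closed on nothing, so I'll look.

```bash
python3 - <<'E'
from h import *
c=bot.calibration("wrist"); im=bot.camera("wrist"); cv2.imwrite("pics/w2.png",im[:,:,::-1])
for p in((.532,.021,.066),(.524,-.068,.066)): print(proj(c,p))
print(proj(c,bot.get_obs()["ee_pos"]),c["camera_from_world"])
E
```

```text
[417.75173054 172.90471087]
[400.58184089 329.54022003]
[280.53888206 247.79155894] [[ 9.93995923e-01 -1.09416741e-01 -2.85644051e-04 -4.60687101e-01]
 [-1.03681516e-01 -9.42722013e-01  3.17057330e-01  3.66089717e-02]
 [-3.49606626e-02 -3.15124077e-01 -9.48406331e-01  2.51237332e-01]
 [ 0.00000000e+00  0.00000000e+00  0.00000000e+00  1.00000000e+00]]
```

View pics/w2.png

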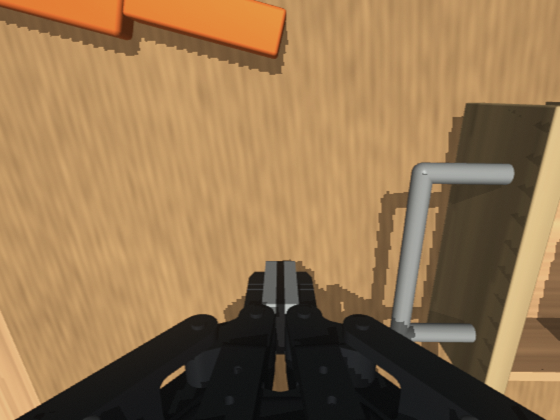

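```bash
python3 - <<'E'
from h import *
c2=bot.calibration("wrist"); c1=dict(c2); c1["camera_from_world"]=np.array([[ 0.99409745, -0.10848351, -0.00126168, -0.52569055],
       [-0.10248672, -0.94283349,  0.31711431, -0.01110991],
       [-0.03559123, -0.31511322, -0.94838648,  0.39244857],[0,0,0,1]])
for a,b in(((282,136),(422,172)),((282,233),(404,330))): print(tri(c1,a,c2,b))
ct,cs=bot.calibration("top"),bot.calibration("scene")
T=lambda u,v:(u/3+260,v/3+110)
for a,b in(((47,328),(422,172)),((127,336),(404,330))): print(tri(ct,T(*a),c2,b))
o=bot.get_obs();print(o["ee_pos"],o["opening"])
E
```

```text
(array([0.53312837, 0.02198795, 0.06914927]), np.float64(3.683286549440727e-05))
(array([ 0.52455129, -0.06868123,  0.06785446]), np.float64(0.0036507385354928503))
(array([0.53086309, 0.02327535, 0.07447859]), np.float64(0.000406727454057636))
(array([ 0.52631354, -0.07313168,  0.06076836]), np.float64(0.0035314956947949594))
[ 0.46180979 -0.01832388  0.04964141] 0.0001501371568841954
```

The tips sit about 35 mm higher in the wrist image than the reported TCP implies, so the fingers closed above the bar. A deeper try at TCP z≈0.018 is safe either way.

```bash
python3 -m crank '[{"gripper":40,"travel":[0,0,-50],"twist":[0,0,0]},{"gripper":40,"travel":[0,34,0],"twist":[0,0,0]},{"gripper":40,"travel":[0,34,0],"twist":[0,0,0]},{"gripper":40,"travel":[0,0,30],"twist":[0,0,0]},{"gripper":40,"travel":[0,0,20],"twist":[0,0,0]},{"gripper":40,"travel":[0,0,16],"twist":[0,0,0]},{"gripper":40,"travel":[0,0,16],"twist":[0,0,0]},{"gripper":40,"travel":[0,0,0],"twist":[0,0,0]},{"gripper":0,"travel":[0,0,0],"twist":[0,0,0]},{"gripper":0,"travel":[0,0,0],"twist":[0,0,0]},{"gripper":0,"travel":[0,0,0],"twist":[0,0,0]},{"gripper":0,"travel":[0,0,0],"twist":[0,0,0]}]' 60
```

```text
time: 6.45
ee_pos: [0.5298, -0.0258, 0.0185]
tcp_rot: [179.9, -0.0, 83.7]
wrist_force: [-3.3, 0.4, 5.4]
opening: 0.0079
grasp_force: 58.7
```

```bash
python3 -m crank '[{"gripper":0,"travel":[0,-8,0],"twist":[0,0,0]},{"gripper":0,"travel":[0,-10,0],"twist":[0,0,0]},{"gripper":0,"travel":[0,-10,0],"twist":[0,0,0]},{"gripper":0,"travel":[0,-10,0],"twist":[0,0,0]},{"gripper":0,"travel":[0,-10,0],"twist":[0,0,0]},{"gripper":0,"travel":[0,-10,0],"twist":[0,0,0]},{"gripper":0,"travel":[0,-8,0],"twist":[0,0,0]},{"gripper":0,"travel":[0,0,0],"twist":[0,0,0]}]'
```

```text
time: 7.45
ee_pos: [0.4633, -0.0175, 0.0184]
tcp_rot: [179.9, -0.1, 83.8]
wrist_force: [-2.3, 6.8, 8.5]
opening: 0.0074
grasp_force: 59.9
```

```bash
python3 -m crank '[{"gripper":0,"travel":[0,-4,0],"twist":[0,0,0]},{"gripper":0,"travel":[0,-3,0],"twist":[0,0,0]},{"gripper":0,"travel":[0,0,0],"twist":[0,0,0]}]'; python3 -m crank '[{"gripper":0,"travel":[0,-3,0],"twist":[0,0,0]},{"gripper":0,"travel":[0,0,0],"twist":[0,0,0]}]'; python3 -m crank '[{"gripper":0,"travel":[0,-3,0],"twist":[0,0,0]},{"gripper":0,"travel":[0,0,0],"twist":[0,0,0]}]'
```

```text
time: 7.82
ee_pos: [0.4571, -0.0168, 0.0185]
tcp_rot: [179.9, -0.1, 83.8]
wrist_force: [0.5, 6.9, 7.1]
opening: 0.0074
grasp_force: 59.6
time: 8.07
ee_pos: [0.4546, -0.0164, 0.0185]
tcp_rot: [179.8, -0.1, 83.8]
wrist_force: [3.3, 6.3, 5.5]
opening: 0.0079
grasp_force: 59.7
time: 8.32
ee_pos: [0.4547, -0.0165, 0.0186]
tcp_rot: [179.5, -0.1, 83.8]
wrist_force: [20.3, 4.8, -6.2]
opening: 0.0079
grasp_force: 58.9
```

The drawer hit its stop: the force jumped to 20 N with the bar at x≈0.455. Next: release, rise, go over the paddle and turn.

```bash
python3 -m crank '[{"gripper":40,"travel":[0,2,0],"twist":[0,0,0]},{"gripper":40,"travel":[0,0,0],"twist":[0,0,0]},{"gripper":40,"travel":[0,0,-45],"twist":[0,0,0]},{"gripper":40,"travel":[0,0,-45],"twist":[0,0,0]},{"gripper":60,"travel":[0,0,-40],"twist":[0,0,0]},{"gripper":60,"travel":[-47,4.5,0],"twist":[0,0,0]},{"gripper":60,"travel":[-47,4.5,0],"twist":[0,0,0]},{"gripper":60,"travel":[-47,4.5,0],"twist":[0,0,0]},{"gripper":60,"travel":[-47,4.5,0],"twist":[0,0,0]},{"gripper":60,"travel":[-47,4.5,0],"twist":[0,0,0]},{"gripper":60,"travel":[-47,4.5,0],"twist":[0,0,0]}]'
python3 -m crank '[{"gripper":60,"travel":[0,0,0],"twist":[0,0,0.17]},{"gripper":60,"travel":[0,0,0],"twist":[0,0,0.17]},{"gripper":60,"travel":[0,0,0],"twist":[0,0,0.17]},{"gripper":60,"travel":[0,0,0],"twist":[0,0,0.17]},{"gripper":60,"travel":[0,0,0],"twist":[0,0,0.17]},{"gripper":60,"travel":[0,0,0],"twist":[0,0,0.17]},{"gripper":60,"travel":[0,0,0],"twist":[0,0,0.17]},{"gripper":60,"travel":[0,0,0],"twist":[0,0,0.17]},{"gripper":60,"travel":[0,0,0],"twist":[0,0,0.17]},{"gripper":60,"travel":[0,0,0],"twist":[0,0,0]}]'
python3 - <<'E'
from h import *
c=bot.calibration("wrist"); im=bot.camera("wrist"); cv2.imwrite("pics/w3.png",im[:,:,::-1]); 
T=np.array(c["camera_from_world"])
for p in((.409,-.298,.02),(.6075,-.3106,.02),(.452,-.3007,.02)): print(proj(c,p))
m=((im.astype(int).sum(2)<165)&(im[:,:,0]>im[:,:,2]+12)).astype(np.uint8); m=cv2.morphologyEx(m,cv2.MORPH_OPEN,np.ones((5,5)))
cs,_=cv2.findContours(m,0,2); k=max(cs,key=cv2.contourArea); print(cv2.contourArea(k),cv2.minAreaRect(k))
w=np.array([onz(c,*q,.02)[:2] for q in k[:,0].astype(float)],np.float32); print(cv2.minAreaRect(w), cv2.boundingRect(k))
np.save("c3.npy",T); print(bot.get_obs()["ee_pos"])
# drawer check
ct=bot.calibration("top")
E
```

```text
time: 9.7
ee_pos: [0.4481, -0.3019, 0.1472]
tcp_rot: [-179.9, -0.0, 83.7]
wrist_force: [0.7, 0.7, 0.6]
opening: 0.0603
grasp_force: 0.0
time: 10.95
ee_pos: [0.4485, -0.3004, 0.1472]
tcp_rot: [-180.0, 0.1, -3.8]
wrist_force: [0.7, 0.4, 0.3]
opening: 0.0601
grasp_force: 0.0
[280.97411077 228.51992156]
[280.08385561 -11.77805256]
[280.77971995 184.72711542]
557.5 ((204.0, 289.5), (45.0, 20.0), 90.0)
((0.34742921590805054, -0.21549208462238312), (0.020539188757538795, 0.05298763886094093), 81.53646087646484) (194, 267, 21, 46)
[ 0.44856198 -0.300414    0.1472332 ]
```

View pics/w3.png

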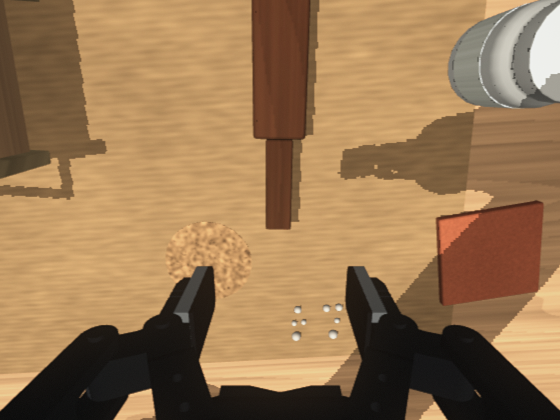

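The wrist view shows the paddle directly ahead: tail end at (278,228), blade shoulder at v≈138, axis vertical in the image. It is centred between the fingers (u≈280). Scaling the finger gap puts the true tips about 31–36 mm above the reported TCP, so I'll descend to a TCP z of about −0.028, checking the force on the way.

```bash
python3 -m crank '[{"gripper":50,"travel":[0,-1,40],"twist":[0,0,0]},{"gripper":50,"travel":[0,0,40],"twist":[0,0,0]},{"gripper":50,"travel":[0,0,40],"twist":[0,0,0]},{"gripper":50,"travel":[0,0,20],"twist":[0,0,0]},{"gripper":50,"travel":[0,0,0],"twist":[0,0,0]}]'; python3 -m crank '[{"gripper":50,"travel":[0,0,12],"twist":[0,0,0]},{"gripper":50,"travel":[0,0,10],"twist":[0,0,0]},{"gripper":50,"travel":[0,0,6],"twist":[0,0,0]},{"gripper":50,"travel":[0,0,0],"twist":[0,0,0]}]'
```

```text
time: 11.62
ee_pos: [0.4478, -0.2988, 0.0059]
tcp_rot: [-179.9, 0.2, -3.7]
wrist_force: [-0.6, 0.0, 0.4]
opening: 0.0502
grasp_force: 0.0
time: 12.12
ee_pos: [0.4488, -0.2995, -0.0209]
tcp_rot: [-180.0, 0.0, -3.9]
wrist_force: [-0.2, -0.2, 0.6]
opening: 0.0501
grasp_force: 0.0
```

```bash
python3 -m crank '[{"gripper":50,"travel":[0,0,5],"twist":[0,0,0]},{"gripper":50,"travel":[0,0,3],"twist":[0,0,0]},{"gripper":50,"travel":[0,0,0],"twist":[0,0,0]}]';python3 -m crank '[{"gripper":10,"travel":[0,0,0],"twist":[0,0,0]},{"gripper":10,"travel":[0,0,0],"twist":[0,0,0]},{"gripper":10,"travel":[0,0,0],"twist":[0,0,0]},{"gripper":10,"travel":[0,0,0],"twist":[0,0,0]}]' 90
```

```text
time: 12.5
ee_pos: [0.4489, -0.2995, -0.0288]
tcp_rot: [-180.0, 0.0, -3.9]
wrist_force: [-0.3, 0.6, -0.2]
opening: 0.0501
grasp_force: 0.0
time: 13.0
ee_pos: [0.4493, -0.2998, -0.0279]
tcp_rot: [180.0, -0.0, -3.9]
wrist_force: [-1.5, 1.2, 5.6]
opening: 0.0216
grasp_force: 89.2
```

Gripped (89 N, 22 mm). Now lift, carry across in front of the chest, align the yaw and tilt the nose down.

```bash
python3 -m crank '[{"gripper":10,"travel":[0,0,-10],"twist":[0,0,0]},{"gripper":10,"travel":[0,0,-35],"twist":[0,0,0]},{"gripper":10,"travel":[0,0,-35],"twist":[0,0,0]},{"gripper":10,"travel":[0,0,-35],"twist":[0,0,0]},{"gripper":10,"travel":[0,0,-35],"twist":[0,0,0]},{"gripper":10,"travel":[-6,-30,0],"twist":[0,0,0]},{"gripper":10,"travel":[-6.5,-43,0],"twist":[0,0,0]},{"gripper":10,"travel":[-6.5,-43,0],"twist":[0,0,0]},{"gripper":10,"travel":[-6.5,-43,0],"twist":[0,0,0]},{"gripper":10,"travel":[-6.5,-43,0],"twist":[0,0,0]},{"gripper":10,"travel":[-6.5,-43,0],"twist":[0,0,0]},{"gripper":10,"travel":[-6.5,-40,0],"twist":[0,0,0.037]}]'
python3 -m crank '[{"gripper":10,"travel":[0,0,0],"twist":[0,-0.07,0]},{"gripper":10,"travel":[0,0,0],"twist":[0,-0.07,0]},{"gripper":10,"travel":[0,0,0],"twist":[0,-0.07,0]},{"gripper":10,"travel":[0,0,0],"twist":[0,-0.07,0]},{"gripper":10,"travel":[0,0,0],"twist":[0,0,0]},{"gripper":10,"travel":[0,0,0],"twist":[0,0,0]}]'
cat > rel.py <<'E'
from h import *
from scipy.spatial.transform import Rotation as Ro
o=bot.get_obs(); y=np.radians(-6); C=np.array([[np.cos(y),-np.sin(y),0],[np.sin(y),np.cos(y),0],[0,0,1]])
R=Ro.from_euler("xyz",o["tcp_rot"],degrees=True).as_matrix(); O=np.array([.6256,-.034,0])
ch=lambda p:np.round(1000*C.T@(np.array(p)-O),1)
T=lambda x,y,z: np.array(o["ee_pos"])+R@np.array([x,y,z])/1000
E
python3 - <<'E'
from rel import *
print("tcp chest",ch(o["ee_pos"]),o["tcp_rot"],"tip",ch(T(159,0,-27.9)),"tail",ch(T(-40,0,-27.9)))
c=bot.calibration("wrist"); im=bot.camera("wrist"); cv2.imwrite("pics/w4.png",im[:,:,::-1])
for p in((159,23,-47.9),(159,-23,-47.9),(44,23,-47.9),(44,-23,-47.9)): print(proj(c,T(*p)))
s=bot.camera("scene"); cv2.imwrite("pics/s4.png",s[:,:,::-1])
cs=bot.calibration("scene")
print("scene tip/tail",proj(cs,T(159,0,-47.9)),proj(cs,T(-40,0,-47.9)))
E
```

```text
time: 14.5
ee_pos: [0.4217, -0.0288, 0.122]
tcp_rot: [-179.2, -0.0, -4.6]
wrist_force: [-0.1, -0.9, -1.3]
opening: 0.0216
grasp_force: 88.5
time: 15.25
ee_pos: [0.422, -0.0308, 0.1217]
tcp_rot: [-179.1, 16.0, -4.5]
wrist_force: [0.0, 0.3, 0.3]
opening: 0.0217
grasp_force: 88.5
tcp chest [-202.8  -18.1  121.7] [-179.14706214   15.98315505   -4.49087566] tip [-42.3 -14.2 104.7] tail [-233.6  -19.3  159.5]
[ 362.31619477 -192.31941239]
[ 201.05424815 -192.12491268]
[340.04091394 195.26399715]
[222.71970803 195.313516  ]
scene tip/tail [273.37906444 201.03477025] [272.58998212 140.88448095]
```

View pics/w4.png

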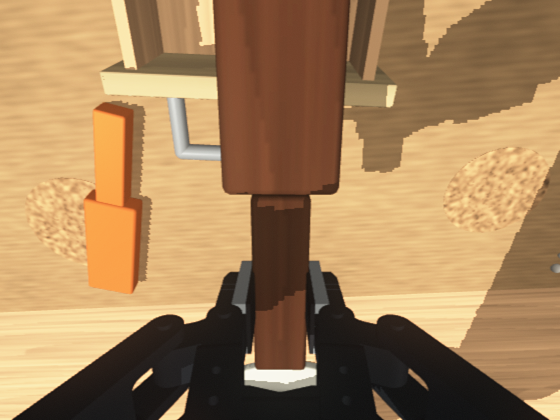

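The paddle sits in the grip as predicted: shoulder at v≈193 against a predicted 195, so no sag. It is about 18 mm right of the drawer's centre, so I'll shift it left and lower onto the insertion line.

```bash
python3 -m crank '[{"gripper":10,"travel":[0,-9,0],"twist":[-0.008,0,0.025]},{"gripper":10,"travel":[0,-9,0],"twist":[0,0,0]},{"gripper":10,"travel":[3,0,10],"twist":[0,0,0]},{"gripper":10,"travel":[3,0,11],"twist":[0,0,0]},{"gripper":10,"travel":[3,0,10],"twist":[0,0,0]},{"gripper":10,"travel":[0,0,0],"twist":[0,0,0]},{"gripper":10,"travel":[0,0,0],"twist":[0,0,0]}]'
python3 - <<'E'
from rel import *
print("tcp chest",ch(o["ee_pos"]),o["tcp_rot"],"tip",ch(T(159,0,-27.9)),"tail",ch(T(-40,0,-27.9)))
c=bot.calibration("wrist"); im=bot.camera("wrist"); cv2.imwrite("pics/w5.png",im[:,:,::-1])
s=bot.camera("scene"); cs=bot.calibration("scene")
Ci=lambda p: O+C@np.array(p)/1000
for n,p in(("frontedge L",(0,77.5,100)),("R",(0,-77.5,100)),("dfront outer top L",(-132,70,86)),("R",(-132,-70,86)),("inner back")): 
    if n!="inner back": print(n,proj(c,Ci(p)),proj(cs,Ci(p)))
w=cv2.resize(im,(530,398)); z=cv2.resize(s[120:270,215:325],(270,368))
z=np.vstack([z,np.zeros((30,270,3),np.uint8)]); cv2.imwrite("pics/c5.png",np.hstack([w,z])[:,:,::-1])
E
```

```text
time: 16.23
ee_pos: [0.4224, -0.0279, 0.0896]
tcp_rot: [-178.9, 16.1, -4.6]
wrist_force: [-0.4, 0.8, 0.3]
opening: 0.0219
grasp_force: 88.5
tcp chest [-202.8  -15.1   89.6] [-178.93671857   16.06912249   -4.55356387] tip [-42.3 -11.6  72.4] tail [-233.5  -16.4  127.4]
frontedge L [-150.39745188 -485.01361696] [304.46888241 216.24507886]
R [ 608.21215855 -471.07607836] [251.73487276 215.73591551]
dfront outer top L [ 98.52027313 118.65243635] [300.79693008 184.16103501]
R [404.71392746 126.40943331] [256.05736799 183.69673257]Traceback (most recent call last):
  File "<stdin>", line 6, in <module>
ValueError: too many values to unpack (expected 2)
```

```bash
python3 - <<'E'
from rel import *
print(o["q"],o["qd"])
E
```

```text
[ -4.5690996    4.49923838  -4.43927505  97.09468582   1.06179024
 179.9835994 ] [-0.10854143 -0.07299872  0.09625485 -0.11181069 -0.00568529  0.02227278]
```

Joint 6 is at its 180° limit, which blocks the last 1.5° of yaw and the sideways shift. The paddle is within 16 mm of the drawer's centreline and about 1.5° off, well inside the 119 mm width. I'll insert along the tool x axis.

```bash
python3 -m crank '[{"gripper":10,"travel":[12,0,0],"twist":[0,0,0]},{"gripper":10,"travel":[12,0,0],"twist":[0,0,0]},{"gripper":10,"travel":[12,0,0],"twist":[0,0,0]},{"gripper":10,"travel":[12,0,0],"twist":[0,0,0]},{"gripper":10,"travel":[12,0,0],"twist":[0,0,0]},{"gripper":10,"travel":[0,0,0],"twist":[0,0,0]}]'
python3 - <<'E'
from rel import *
print("tcp chest",ch(o["ee_pos"]),o["tcp_rot"],"tip",ch(T(159,0,-27.9)),"tail",ch(T(-40,0,-27.9)),o["q"][5])
c=bot.calibration("wrist"); im=bot.camera("wrist")
s=bot.camera("scene"); cs=bot.calibration("scene")
Ci=lambda p: O+C@np.array(p)/1000
for n,p in(("frontedge L",(0,77.5,100)),("R",(0,-77.5,100)),("dfront outer top L",(-132,70,86)),("R",(-132,-70,86))): print(n,proj(c,Ci(p)),proj(cs,Ci(p)))
w=cv2.resize(im,(530,398)); z=cv2.resize(s[120:270,215:325],(270,368))
z=np.vstack([z,np.zeros((30,270,3),np.uint8)]); cv2.imwrite("pics/c5.png",np.hstack([w,z])[:,:,::-1])
E
```

```text
time: 17.08
ee_pos: [0.4803, -0.0324, 0.0722]
tcp_rot: [-178.9, 16.1, -4.5]
wrist_force: [-0.8, -0.3, -0.4]
opening: 0.0219
grasp_force: 88.5
tcp chest [-144.7  -13.6   72.2] [-178.93479458   16.11930365   -4.54982269] tip [ 15.8 -10.1  54.9] tail [-175.4  -14.9  110.1] 179.98704684915782
frontedge L [ -59.80657641 -116.58021548] [304.46888241 216.24507886]
R [ 538.91403697 -102.99795527] [251.73487276 215.73591551]
dfront outer top L [117.99417449 240.91464604] [300.79693008 184.16103501]
R [391.41474426 248.23159177] [256.05736799 183.69673257]
```

View pics/c5.png

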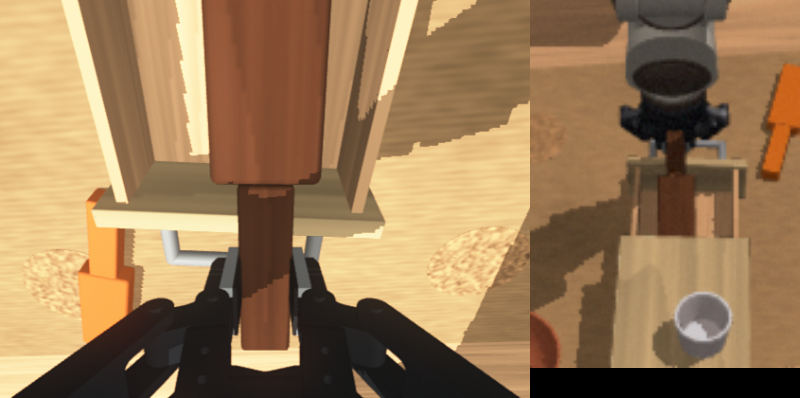

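The paddle's blade is now under the chest's top, clear on both sides, and the handle passes above the drawer front. Continuing.

```bash
python3 -m crank '[{"gripper":10,"travel":[12,0,0],"twist":[0,0,0]},{"gripper":10,"travel":[12,0,0],"twist":[0,0,0]},{"gripper":10,"travel":[12,0,0],"twist":[0,0,0]},{"gripper":10,"travel":[12,0,0],"twist":[0,0,0]},{"gripper":10,"travel":[12,0,0],"twist":[0,0,0]},{"gripper":10,"travel":[9,0,0],"twist":[0,0,0]},{"gripper":10,"travel":[0,0,0],"twist":[0,0,0]},{"gripper":10,"travel":[0,0,0],"twist":[0,0,0]}]'
python3 - <<'E'
from rel import *
print("tcp chest",ch(o["ee_pos"]),o["tcp_rot"],"tip",ch(T(159,0,-27.9)),"tail",ch(T(-40,0,-27.9)),o["q"][5])
E
```

```text
time: 18.18
ee_pos: [0.5457, -0.0377, 0.0538]
tcp_rot: [-178.9, 16.1, -4.6]
wrist_force: [0.1, -0.3, 0.0]
opening: 0.0216
grasp_force: 88.5
tcp chest [-79.  -12.   53.8] [-178.93483664   16.0806641    -4.55085747] tip [81.4 -8.5 36.6] tail [-109.7  -13.3   91.7] 179.98662178842815
```

```bash
python3 -m crank '[{"gripper":10,"travel":[2,0,5.8],"twist":[0,0.035,0]},{"gripper":10,"travel":[2,0,5.8],"twist":[0,0.035,0]},{"gripper":10,"travel":[2,0,5.8],"twist":[0,0.035,0]},{"gripper":10,"travel":[2,0,5.8],"twist":[0,0.035,0]},{"gripper":10,"travel":[0,0,0],"twist":[0,0,0]}]'
python3 - <<'E'
from rel import *
print("tcp chest",ch(o["ee_pos"]),o["tcp_rot"],"tip",ch(T(159,0,-27.9)),"tail",ch(T(-40,0,-27.9)),o["q"][5])
E
```

```text
time: 18.8
ee_pos: [0.5477, -0.0382, 0.0298]
tcp_rot: [-178.9, 8.0, -4.6]
wrist_force: [-0.2, 0.7, -0.9]
opening: 0.0217
grasp_force: 88.5
tcp chest [-77.  -12.4  29.8] [-178.90863796    8.03672594   -4.61144982] tip [84.3 -9.  35.2] tail [-112.7  -13.8   63. ] 179.98656562777686
```

```bash
python3 -m crank '[{"gripper":10,"travel":[2.2,0,6],"twist":[0,0.035,0]},{"gripper":10,"travel":[2.2,0,6],"twist":[0,0.035,0]},{"gripper":10,"travel":[2.2,0,6],"twist":[0,0.035,0]},{"gripper":10,"travel":[2.2,0,5.5],"twist":[0,0.035,0]},{"gripper":10,"travel":[0,0,0],"twist":[0,0,0]},{"gripper":10,"travel":[0,0,0],"twist":[0,0,0]}]'
python3 - <<'E'
from rel import *
print("tcp chest",ch(o["ee_pos"]),o["tcp_rot"],"tip",ch(T(159,0,-27.9)),"tail",ch(T(-40,0,-27.9)),o["q"][5])
E
```

```text
time: 19.55
ee_pos: [0.5552, -0.0393, 0.0057]
tcp_rot: [-178.9, 0.1, -4.7]
wrist_force: [0.6, -0.3, -0.0]
opening: 0.022
grasp_force: 88.5
tcp chest [-69.4 -12.6   5.7] [-1.78874550e+02  5.05785010e-02 -4.68001442e+00] tip [89.6 -9.5 33.5] tail [-109.4  -14.1   33.7] 179.98784156659966
```

```bash
python3 -m crank '[{"gripper":10,"travel":[0,0,1.5],"twist":[0,0,0]},{"gripper":10,"travel":[0,0,0.5],"twist":[0,0,0]},{"gripper":10,"travel":[0,0,0],"twist":[0,0,0]}]'
python3 -m crank '[{"gripper":40,"travel":[0,0,0],"twist":[0,0,0]},{"gripper":40,"travel":[0,0,0],"twist":[0,0,0]},{"gripper":40,"travel":[0,0,0],"twist":[0,0,0]},{"gripper":40,"travel":[0,0,-15],"twist":[0,0,0]},{"gripper":40,"travel":[0,0,-40],"twist":[0,0,0]},{"gripper":40,"travel":[0,0,-50],"twist":[0,0,0]},{"gripper":40,"travel":[0,0,-50],"twist":[0,0,0]},{"gripper":40,"travel":[0,0,0],"twist":[0,0,0]}]'
python3 - <<'E'
from rel import *
im=bot.camera("wrist");s=bot.camera("scene")
w=cv2.resize(im,(530,398)); z=cv2.resize(s[120:270,215:325],(270,368))
z=np.vstack([z,np.zeros((30,270,3),np.uint8)]); cv2.imwrite("pics/c6.png",np.hstack([w,z])[:,:,::-1])
E
```

```text
time: 19.92
ee_pos: [0.5553, -0.0393, 0.0034]
tcp_rot: [-178.9, 0.0, -4.7]
wrist_force: [1.2, -0.3, 0.7]
opening: 0.0219
grasp_force: 88.8
time: 20.92
ee_pos: [0.5568, -0.0425, 0.1638]
tcp_rot: [-178.9, -0.4, -4.7]
wrist_force: [0.2, 0.4, -0.6]
opening: 0.0399
grasp_force: 0.0
```

View pics/c6.png

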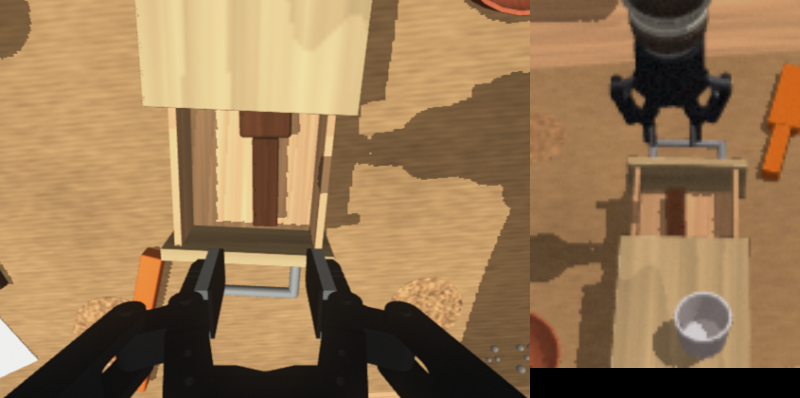

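The paddle lies flat in the drawer, released: its handle is at about (265,180) in the wrist view, clear of walls and front. Now turn, re-pinch the bar and push shut.

```bash
python3 -m crank '[{"gripper":40,"travel":[0,0,0],"twist":[0,0,-0.172]},{"gripper":40,"travel":[0,0,0],"twist":[0,0,-0.172]},{"gripper":40,"travel":[0,0,0],"twist":[0,0,-0.172]},{"gripper":40,"travel":[0,0,0],"twist":[0,0,-0.172]},{"gripper":40,"travel":[0,0,0],"twist":[0,0,-0.172]},{"gripper":40,"travel":[0,0,0],"twist":[0,0,-0.172]},{"gripper":40,"travel":[0,0,0],"twist":[0,0,-0.172]},{"gripper":40,"travel":[0,0,0],"twist":[0,0,-0.172]},{"gripper":40,"travel":[0,0,0],"twist":[0,0,-0.172]},{"gripper":40,"travel":[5.5,-35,0],"twist":[0,0,0]},{"gripper":40,"travel":[5.5,-35,0],"twist":[0,0,0]},{"gripper":40,"travel":[5.5,-35,0],"twist":[0,0,0]}]'
python3 -m crank '[{"gripper":40,"travel":[0,0,0],"twist":[0,0,0]},{"gripper":40,"travel":[0,0,0],"twist":[0,0,0]}]'
```

```text
time: 22.52
ee_pos: [0.4504, -0.0147, 0.1571]
tcp_rot: [-179.8, -1.1, 84.0]
wrist_force: [0.2, -0.2, 0.3]
opening: 0.0401
grasp_force: 0.0
time: 22.78
ee_pos: [0.4522, -0.015, 0.158]
tcp_rot: [-179.9, -1.1, 84.0]
wrist_force: [0.0, -1.1, 0.7]
opening: 0.0402
grasp_force: 0.0
```

```bash
python3 -m crank '[{"gripper":40,"travel":[0,2,40],"twist":[0,-0.019,0]},{"gripper":40,"travel":[0,0,40],"twist":[0,0,0]},{"gripper":40,"travel":[0,0,35],"twist":[0,0,0]},{"gripper":40,"travel":[0,0,26],"twist":[0,0,0]},{"gripper":40,"travel":[0,0,0],"twist":[0,0,0]},{"gripper":0,"travel":[0,0,0],"twist":[0,0,0]},{"gripper":0,"travel":[0,0,0],"twist":[0,0,0]},{"gripper":0,"travel":[0,0,0],"twist":[0,0,0]},{"gripper":0,"travel":[0,0,0],"twist":[0,0,0]}]' 60
```

```text
time: 23.9
ee_pos: [0.4551, -0.0144, 0.019]
tcp_rot: [179.9, -0.0, 84.0]
wrist_force: [-0.4, -0.2, 5.7]
opening: 0.0082
grasp_force: 58.8
```

```bash
python3 -m crank '[{"gripper":0,"travel":[0,3,0],"twist":[0,0,0]},{"gripper":0,"travel":[0,6,0],"twist":[0,0,0]},{"gripper":0,"travel":[0,8,0],"twist":[0,0,0]},{"gripper":0,"travel":[0,8,0],"twist":[0,0,0]},{"gripper":0,"travel":[0,8,0],"twist":[0,0,0]},{"gripper":0,"travel":[0,8,0],"twist":[0,0,0]},{"gripper":0,"travel":[0,8,0],"twist":[0,0,0]},{"gripper":0,"travel":[0,8,0],"twist":[0,0,0]},{"gripper":0,"travel":[0,8,0],"twist":[0,0,0]},{"gripper":0,"travel":[0,8,0],"twist":[0,0,0]},{"gripper":0,"travel":[0,8,0],"twist":[0,0,0]},{"gripper":0,"travel":[0,8,0],"twist":[0,0,0]}]'
python3 -m crank '[{"gripper":0,"travel":[0,8,0],"twist":[0,0,0]},{"gripper":0,"travel":[0,8,0],"twist":[0,0,0]},{"gripper":0,"travel":[0,6,0],"twist":[0,0,0]},{"gripper":0,"travel":[0,4,0],"twist":[0,0,0]},{"gripper":0,"travel":[0,0,0],"twist":[0,0,0]}]'
```

```text
time: 25.4
ee_pos: [0.543, -0.0253, 0.0189]
tcp_rot: [180.0, 0.1, 83.9]
wrist_force: [-4.6, -9.4, 8.2]
opening: 0.0082
grasp_force: 59.1
time: 26.02
ee_pos: [0.5694, -0.0286, 0.019]
tcp_rot: [179.9, 0.2, 83.9]
wrist_force: [-0.6, -11.0, 6.6]
opening: 0.0078
grasp_force: 58.9
```

```bash
python3 -m crank '[{"gripper":0,"travel":[0,3,0],"twist":[0,0,0]},{"gripper":0,"travel":[0,2,0],"twist":[0,0,0]},{"gripper":0,"travel":[0,0,0],"twist":[0,0,0]}]'; python3 -m crank '[{"gripper":0,"travel":[0,2,0],"twist":[0,0,0]},{"gripper":0,"travel":[0,0,0],"twist":[0,0,0]}]'
```

```text
time: 26.4
ee_pos: [0.574, -0.0291, 0.019]
tcp_rot: [179.9, 0.2, 83.9]
wrist_force: [-2.6, -11.4, 8.4]
opening: 0.0077
grasp_force: 59.1
time: 26.65
ee_pos: [0.5738, -0.0291, 0.0189]
tcp_rot: [-179.8, 0.2, 83.9]
wrist_force: [-13.6, -10.9, 13.7]
opening: 0.008
grasp_force: 59.8
```

The drawer hit the shut stop: no further motion, and the force is rising. Release and retreat.

```bash
python3 -m crank '[{"gripper":30,"travel":[0,-2,0],"twist":[0,0,0]},{"gripper":30,"travel":[0,0,0],"twist":[0,0,0]},{"gripper":30,"travel":[0,0,-20],"twist":[0,0,0]},{"gripper":30,"travel":[0,0,-50],"twist":[0,0,0]},{"gripper":30,"travel":[0,-20,-50],"twist":[0,0,0]},{"gripper":30,"travel":[0,-50,-20],"twist":[0,0,0]},{"gripper":30,"travel":[0,-50,0],"twist":[0,0,0]},{"gripper":30,"travel":[0,0,0],"twist":[0,0,0]},{"gripper":30,"travel":[0,0,0],"twist":[0,0,0]}]'
python3 - <<'E'
from rel import *
im=bot.camera("wrist");s=bot.camera("scene")
w=cv2.resize(im,(530,398)); z=cv2.resize(s[120:270,215:325],(270,368))
z=np.vstack([z,np.zeros((30,270,3),np.uint8)]); cv2.imwrite("pics/c7.png",np.hstack([w,z])[:,:,::-1])
c=bot.calibration("wrist");Ci=lambda p: O+C@np.array(p)/1000
print("bar if shut",[np.round(proj(c,Ci((-52,q,66)))*530/560) for q in(40,-40)],"if 10mm open",[np.round(proj(c,Ci((-62,q,66)))*530/560) for q in(40,-40)])
E
```

```text
time: 27.78
ee_pos: [0.4548, -0.0142, 0.1579]
tcp_rot: [180.0, -0.0, 84.0]
wrist_force: [0.4, 0.1, 0.9]
opening: 0.0301
grasp_force: 0.0
bar if shut [array([410., 146.]), array([397., 234.])] if 10mm open [array([398., 146.]), array([386., 234.])]
```

View pics/c7.png

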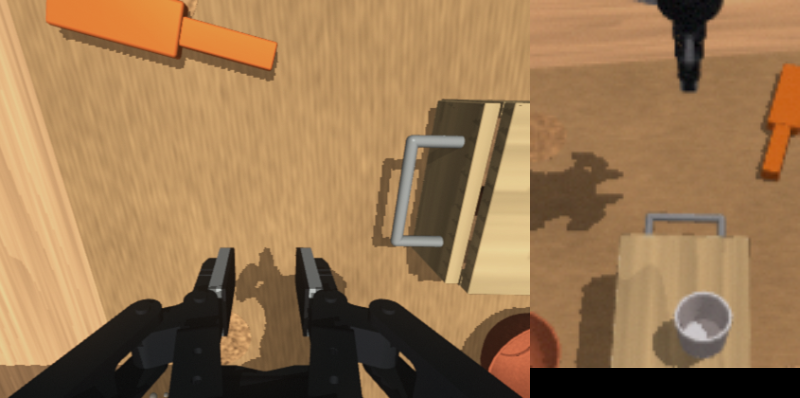

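The bar is at (411,142)–(398,240), which matches the shut prediction. The gripper is clear of everything and the pot has not moved.

```bash
python3 -c "
from workcell import bot
print(bot.job_done())"
```

```text
the job is handed in; nothing more can be done
None
```

The paddle lies flat in the drawer, let go of, and the drawer is pushed shut to its stop; the job was handed in at about 28 s, with no verdict returned.

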